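Clamp a shoe sole on the sloped test rig

TASK

Lay the black shoe sole flat and straight on the sloped bed of the test rig, along the black centre line, heel against the steel lip at the bottom and toe up under the clamp. Then slide the clamp's free jaw down its bar onto the sole until it tilts and binds, and screw the green handle clockwise until the gap in the orange sprung foot is closed; let go, and leave the tan sole and the other things on the bench alone.

Things in the scene. Friction and masses are not known exactly. Their poses are not given: they have to be found in the camera images.
- bed: Fixed aluminium bed, 300 x 120 mm, rising at 25 degrees away from the robot. Origin: on its upper face, at the middle of the inner face of the dark steel lip (10 mm high, 100 mm wide, 10 mm thick) across its low end. x: up the slope along the black centre line; z: square out of the face. The jaw's screw axis stands square to the face at x = 160 mm, y = 0.
- sole: Black rigid moulded shoe sole, grey welt line, loose, 185 mm long, 26 mm thick, 0.15 to 0.31 kg. Origin: centre of its underside. x points to the toe (round, 72 mm wide); the heel (round, 62 mm wide) ends at x = -92.5 mm. From x = -35 to 10 mm its sides are parallel, 52 mm apart. It lies left or right of the rig.
- toe (a point): Tip of the black sole's toe, at half its thickness.
- spare: Tan sole of the same shape and size as the black one; to be left where it lies.
- bar_top (a point): Top end of the clamp's fixed steel bar (10 mm along the bed's x, 22 mm along its y), which stands square on the bed at its x = 255 mm and ends 154 mm above its face.
- jaw (a joint): Slide of the clamp's dark steel free jaw along the bar, in m: 0 at the top, growing as it goes down towards the bed. It stays where left; pushed beside the bar it takes up to about 12 N to move slowly (30 mm/s), 17 N or more once it binds. Reads about 0.06 to 0.065 with the jaw clamped on a sole.
- jaw_tilt (a joint): Tilt of the jaw on the bar, in rad, from its play: about -0.02 (screw end hanging) while free; when the foot meets the work and the jaw is pushed on, the screw end is lifted to about +0.03 (0.06 to 0.08 once screwed tight) and the jaw then binds by friction and does not slip back up.
- push_face (a point): Middle of the flat top (28 by 32 mm) of the jaw's dark steel collar, on the screw's side of the bar, 23.5 mm from the bar's middle. z: square out of it. From the collar the jaw's arm (22 mm wide, 20 mm thick, top 17 mm lower than this face) runs to the screw, 71.5 mm down the slope from this point.
- handle (a point): Centre of the green wing handle on top of the screw: a bar 44 mm (x) by 12 mm (y) by 24 mm (z) with rounded edges. z is the screw's axis, pointing up away from the bed; the wing turns with the screw. Its underside is 26 to 28 mm clear above the jaw's arm at the start and comes closer as the screw goes in.
- screw (a joint): Turn of the screw, in rad, growing clockwise seen from above the handle; 0.2 to 0.8 at the start, stop at 9. The screw goes in 2 mm per rad; it needs about 0.12 N m to turn, rising to 0.2 N m when tight, some 2 to 4 rad after the jaw was bound by pushing, and stays where left.
- pad (a point): Centre of the underside of the orange foot (24 mm across) below the screw; about 22 to 46 mm above a sole lying on the bed at the start.
- foot (a joint): How far the sprung orange foot is pressed in towards the green flange above it, in m: 0 free (4 mm gap), 0.004 gap closed; 10 N per mm.
- weight: Steel calibration weight, 56 mm across, 64 mm high; leave alone. Origin: underside.
- wrench: Steel wrench lying on the bench; leave alone.
- rinse: White bottle, 60 mm across, 150 mm high; leave alone. Origin: underside.
- gauge: Black round dial gauge, 52 mm across, 18 mm thick; leave alone. Origin: underside.
- heel: Black heel block, 57 by 54 by 20 mm; leave alone. Origin: underside.
- cup: Clear cup, 70 mm across, 80 mm high; leave alone. Origin: underside.
- puck: Brass slug in the blue tray, 36 mm across; leave alone. Origin: underside.
Mind the look-alikes: they are no part of the job. What is meant by the sole is not pink, and is the larger of those in its own colour.

How it is judged:
By the outcome, as a careful person would: the job done as asked, in the order asked, and still so for the second after the job is handed in, with the robot touching nothing.
It also fails if it takes over 72 s, if anything falls off the work surface, if the arm or the gripper's body presses on something with over 40 N, if the wrist force passes 120 N, or if a joint passes its speed limit or range.

ROBOT

A 7-joint arm with a two-finger parallel gripper is mounted at the origin on the work surface. World frame = base frame: x ahead of the robot, y to its left, z up, the work surface at z = 0. Lengths are in m, angles in rad, forces in N, time in s.
With the tool pointing down it reaches from about 0.425 to 0.925 m from the base axis. Payload 6.8 kg.
Tool frame: the origin (TCP) lies on the centre line of the jaws, within the pads' length; the fingertips stand 14 mm ahead of it and the grasp point (between the pads) lies 5 mm behind it; z points along the fingers, x is the direction in which the jaws open and shut, and the axes are right-handed (so a half turn about z gives the same grasp; the last joint's range is limited). The gripper opens to 88 mm and grips with 3 to 60 N. Pads are 20 mm wide; open, the fingers measure 115 mm over their backs; the gripper's body (75 mm by 178 mm) begins 61 mm behind the grasp point.
Start: joints at [-1.445, 0.477, 0.022, 1.555, -0.011, 1.109, -0.083], TCP at [0.156, 0.657, 0.237] pointing down, gripper open.
Joint ranges: [-2.96, 2.96], [-0.34, 2.1], [-1.41, 1.46], [0.24, 2.44], [-1.37, 4.51], [0.17, 1.92], [-2.96, 2.96]. Speed limits (rad/s): [2.39, 2.39, 3.14, 3.14, 3.14, 3.14, 3.14].

INTERFACE

Orientations are given as a unit quaternion [x, y, z, w].
In Python, from cell import ctrl gives the robot as it stands. Calls block until the motion is done:
- ctrl.movep(position, orientation): joint-space move of the TCP to a pose.
- ctrl.move_linear(position, rotation=None, speed=0.15): straight line of the TCP; rotation=None keeps the orientation; speed is the mean speed in m/s.
- ctrl.goto_joints(angles): joint-space move.
- ctrl.command_gripper(opening, grip_force=None): opening from 0.0 (shut) to 1.0 (fully open); grip_force is the grip in N (None keeps the last); returns when the fingers have stopped.
- ctrl.sleep(seconds).
- ctrl.solve_ik(position, orientation): joint angles nearest the present ones, or None.
- ctrl.camera(name): name is "scene" or "top"; returns (picture, depth): 400x640x3 uint8, red, green, blue; 400x640 float32, m along the optical axis (not along the pixel's ray), 0 where there is no reading.
- ctrl.calibration(name): a dict with "mtx" (3x3 intrinsics, pixels), "k1" (the pictures are not rectified: a ray, as slopes to the right and down, at radius r is drawn at 1 + k1 r^2 times it, then the intrinsics apply), "world_to_cam" (4x4, takes a point from world to camera coordinates). Camera axes: x right, y up, looking along -z (the intrinsics and any distortion apply to the point x, -y, -z); pixel columns grow to the right and rows downward; lengths in m; the calibration is good to about 2 mm. A picture is of the moment at which its call begins. calibration takes no time and is no camera call.
A pose or a line that the arm cannot do raises ctrl.MotionError and nothing moves.
- ctrl.close_job(): hands the job in, once; it reports no verdict.
Readings, each from a call of its own:
- ctrl.get_t(): time.
- ctrl.get_qpos(): joint angles.
- ctrl.get_joint_vel(): joint speeds.
- ctrl.get_tau(): joint torques, N m.
- ctrl.get_tcp_pos(): TCP position.
- ctrl.get_tcp_rot(): TCP orientation.
- ctrl.get_ft_force(): force on the tool from outside, world axes, zero at the start.
- ctrl.get_wrist_torque(): the same for the moment, N m.
- ctrl.get_finger_gap(): opening from 0.0 (shut) to 1.0 (fully open).
Only numpy, scipy, OpenCV 4.12 (cv2) and the standard library are available. Lean on these libraries where they do the work, as an engineer would, in place of code of your own. Each camera call takes 0.05 s, during which the arm holds its last target.

## Working session

There is one attempt and no reset: what is moved stays moved. The work goes in short steps, each a Python script; the robot and the scene stay as the last script left them, time stands still between calls to the robot, and variables do not carry over. Pictures are saved under pics/ and viewed, and the job is handed in when it is done.

```bash
ls; mkdir -p pics
python3 - <<'E'
from cell import ctrl
import cv2,numpy as np
for n in("scene","top"):
    im,d=ctrl.camera(n); cv2.imwrite(f"pics/{n}0.png",im[:,:,::-1]); np.savez(f"{n}0.npz",im=im,d=d)
    c=ctrl.calibration(n); print(n,c["mtx"].tolist(),c["k1"],np.round(c["world_to_cam"],4).tolist())
print(ctrl.get_t(),ctrl.get_tcp_rot(),ctrl.get_tcp_pos())
E
```

```text
pics
scene [[446.3331237396093, 0.0, 319.26136114386856], [0.0, 446.3331237396093, 201.81789576552276], [0.0, 0.0, 1.0]] -0.10602849495910745 [[-0.6434, 0.7655, -0.0, 0.284], [-0.6652, -0.559, 0.4951, 0.2277], [0.379, 0.3186, 0.8688, -1.7691], [0.0, 0.0, 0.0, 1.0]]
top [[387.94237512049034, 0.0, 320.86436740988484], [0.0, 387.94237512049034, 202.7396446501375], [0.0, 0.0, 1.0]] -0.03992478836054695 [[0.1085, -0.9941, 0.0006, -0.0388], [0.9734, 0.1063, 0.2031, -0.4885], [-0.202, -0.0215, 0.9791, -1.1338], [0.0, 0.0, 0.0, 1.0]]
0.1 [ 7.84741423e-01  6.19822748e-01 -6.03131750e-04  5.44318160e-04] [0.15624875 0.65613818 0.23579344]
```

View pics/scene0.png

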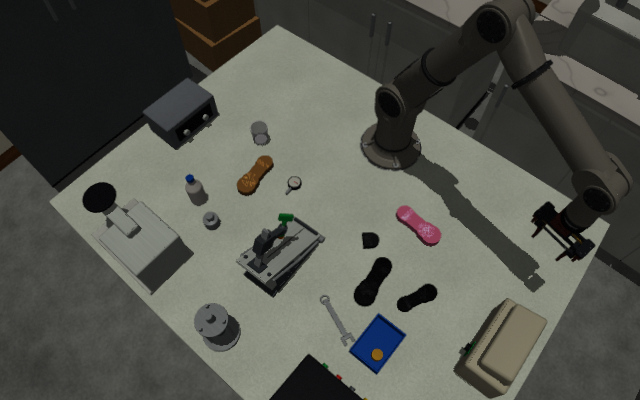

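View pics/top0.png

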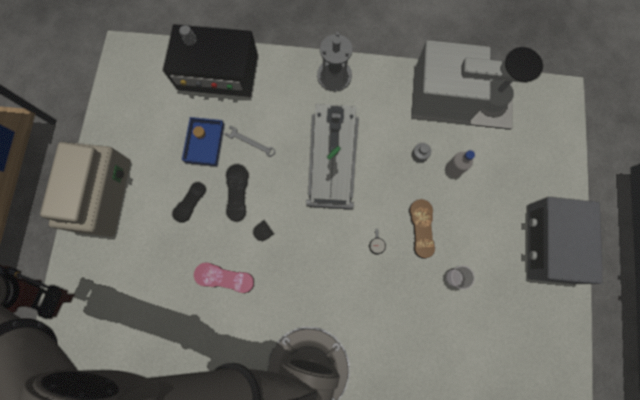

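The black soles are at top (236,192), the larger one, and (188,202), the smaller look-alike. The rig is at top (332,160) and the tan spare at (423,228). Next I'll write the helpers and zoom in.

```bash
cat > h.py <<'E'
import numpy as np,cv2
from cell import ctrl
from scipy.spatial.transform import Rotation as R
def ray(n,uv):
    c=ctrl.calibration(n);K=c["mtx"];uv=np.atleast_2d(np.asarray(uv,float))
    p=cv2.undistortPoints(uv.reshape(-1,1,2),K,np.array([c["k1"],0,0,0])).reshape(-1,2)
    W=np.linalg.inv(c["world_to_cam"]); d=np.c_[p[:,0],-p[:,1],-np.ones(len(p))]
    return W[:3,3],d@W[:3,:3].T
def depthpt(n,uv,z):
    o,d=ray(n,uv); return o+d*np.atleast_1d(z)[:,None]
def onplane(n,uv,p0=(0,0,0),nn=(0,0,1)):
    o,d=ray(n,uv); nn=np.array(nn,float); t=((np.array(p0)-o)@nn)/(d@nn); return o+d*t[:,None]
def proj(n,P):
    c=ctrl.calibration(n);P=np.atleast_2d(P);q=np.c_[P,np.ones(len(P))]@np.array(c["world_to_cam"]).T
    s=np.c_[q[:,0]/-q[:,2],-q[:,1]/-q[:,2]];r=(s**2).sum(1)[:,None];s=s*(1+c["k1"]*r)
    return s*np.array(c["mtx"])[[0,1],[0,1]]+np.array(c["mtx"])[:2,2]
def crop(n,im,x0,y0,x1,y1,f,name):
    cv2.imwrite(name,cv2.resize(im[y0:y1,x0:x1,::-1],None,fx=f,fy=f,interpolation=cv2.INTER_CUBIC))
E
python3 - <<'E'
from h import *
t=np.load('top0.npz');s=np.load('scene0.npz')
crop('',t['im'],280,80,380,220,4,'pics/c1.png')
crop('',s['im'],220,200,340,300,6,'pics/c2.png')
im=t['im'];d=t['d']
m=((im.max(2)<60)).astype(np.uint8)
m[:150]=0;m[255:]=0;m[:,:165]=0;m[:,280:]=0
n,l,st,ce=cv2.connectedComponentsWithStats(m)
for i in range(1,n):
    if st[i,4]>60:
        c=max(cv2.findContours((l==i).astype(np.uint8),0,1)[0],key=len).reshape(-1,2)
        P=onplane('top',c,(0,0,.02)); print(st[i],ce[i],np.median(d[l==i]),cv2.minAreaRect((P[:,:2]*1000).astype(np.float32)))
        zz=depthpt('top',ce[i],np.median(d[l==i]));print(zz)
E
```

```text
[227 165  21  56 933] [236.29367631 191.57127546] 1.2167989 ((501.5882873535156, 281.5362548828125), (179.2086944580078, 63.92768478393555), 9.076423645019531)
[[0.50180097 0.2830409  0.02497967]]
[173 183  33  39 589] [188.59083192 202.51443124] 1.2147477 ((453.63275146484375, 426.0684814453125), (54.402870178222656, 135.08139038085938), 62.53533172607422)
[[0.45160387 0.42881053 0.01991391]]
[254 221  19  19 229] [262.22707424 231.27074236] 1.1965009 ((385.4134521484375, 186.31460571289062), (49.70911407470703, 48.89773941040039), 44.021453857421875)
[[0.38697824 0.18528659 0.01987818]]
```

Run:
```python
from h import *
for n in('top','scene'):
    s=np.load(n+'0.npz');d=s['d'];print(d.dtype,(d==0).mean())
    v,u=np.mgrid[0:400,0:640];P=depthpt(n,np.c_[u.ravel(),v.ravel()],d.ravel()).reshape(400,640,3)
    np.save(n+'P.npy',P)
    Z=np.clip(P[...,2]*1000,0,255).astype(np.uint8)
    b=(225,200,345,300) if n=='scene' else (280,80,380,220)
    z=cv2.resize(cv2.applyColorMap(Z[b[1]:b[3],b[0]:b[2]],cv2.COLORMAP_JET),None,fx=4,fy=4,interpolation=0)
    cv2.imwrite(f'pics/z{n}.png',z)
P=np.load('topP.npy')
print(np.round(P[100:215:5,315:350:6,2]*1000).astype(int))
print(np.round(P[160,300:365:5],3), np.round(P[192,236],3),np.round(P[250,300],3))
```

```text
float32 0.00401171875
float32 0.00391796875
[[  0   5   0   0  -3   1]
 [151 156 154 270 155   1]
 [145 148 151 263 263 149]
 [143 143 144 283 282 143]
 [134 134 138 251 253 135]
 [126 130 130 248 248 129]
 [121 119 122 226 125 126]
 [110 116 115 219 119 117]
 [111 109 113 211 113 111]
 [103 106 103 205 100 101]
 [ 92  99  97 248  95 100]
 [ 87  91 241 243  92  93]
 [ 85  88  84  84  89  89]
 [ 77  76  79  79  80  80]
 [ 75  70  74  73  70  71]
 [ 69  68  64  65  67  68]
 [ 58  61  57  57  62  59]
 [ 53  52  50  53  54  53]
 [ 45  46  43  47  48  48]
 [ 40  38  38  43  42  41]
 [ 41  41  46  42  43  36]
 [ 23  20  23  21  21  21]
 [ -1  -1   0   2  -3  -3]]
[[ 0.635  0.099 -0.002]
 [ 0.635  0.082  0.002]
 [ 0.616  0.062  0.068]
 [ 0.612  0.046  0.085]
 [ 0.615  0.031  0.082]
 [ 0.614  0.015  0.089]
 [ 0.617  0.     0.085]
 [ 0.618 -0.015  0.086]
 [ 0.62  -0.03   0.085]
 [ 0.621 -0.045  0.089]
 [ 0.623 -0.06   0.086]
 [ 0.654 -0.08  -0.002]
 [ 0.655 -0.096  0.001]] [0.5   0.283 0.027] [0.344 0.064 0.003]
```

View pics/c1.png

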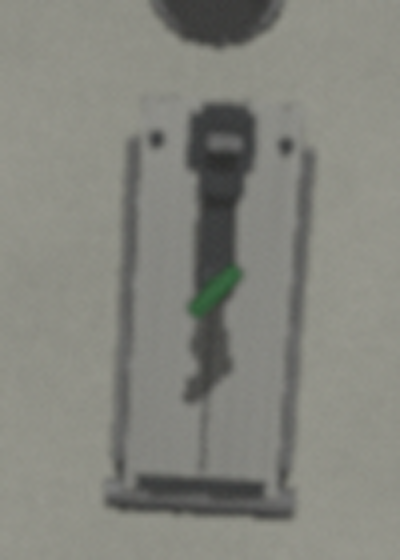

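View pics/c2.png

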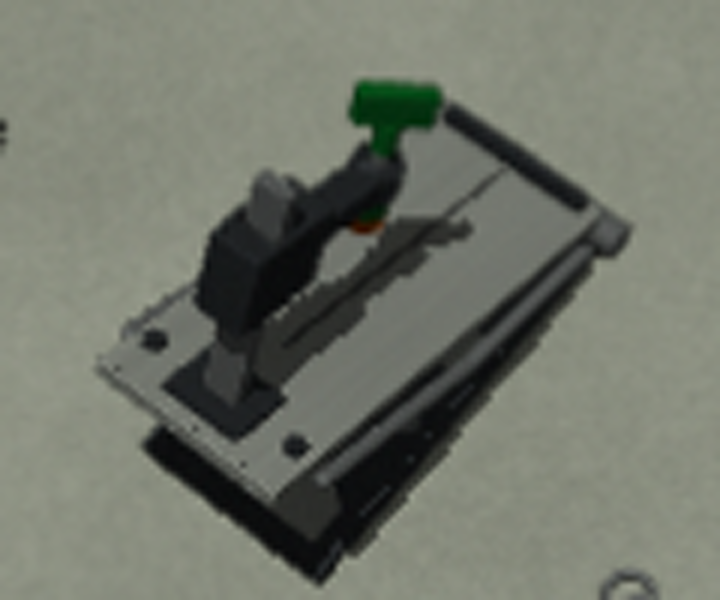

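Run:
```python
from h import *
for n in('top','scene'):
    P=np.load(n+'P.npy');im=np.load(n+'0.npz')['im']
    X=P.reshape(-1,3);I=im.reshape(-1,3)
    # rough bed region
    m=(X[:,0]>.50)&(X[:,0]<.74)&(abs(X[:,1]-.0)<.04)&(X[:,2]>.02)&(X[:,2]<.16)&(I.max(1)>85)&(I.max(1)-I.min(1)<40)
    Q=X[m]
    for k in range(4):
        A=np.c_[Q[:,:2],np.ones(len(Q))];c=np.linalg.lstsq(A,Q[:,2],rcond=None)[0];r=Q[:,2]-A@c;Q=Q[abs(r)<.006]
    nn=np.array([-c[0],-c[1],1]);nn/=np.linalg.norm(nn)
    print(n,len(Q),c,'slope',np.degrees(np.arccos(nn[2])),'az',np.degrees(np.arctan2(c[1],c[0])),r.std())
```

```text
top 1606 [ 0.46343679  0.02466783 -0.20036787] slope 24.89567654098033 az 3.046866997539961 0.0023392054267080734
scene 748 [ 0.46040983  0.02787418 -0.19989704] slope 24.761648129815217 az 3.4645783414570195 0.002368268073405185
```

```bash
cat >> h.py <<'E'
def bedframe(yaw,p0,slope=np.radians(25)):
    x=np.array([np.cos(yaw)*np.cos(slope),np.sin(yaw)*np.cos(slope),np.sin(slope)])
    y=np.array([-np.sin(yaw),np.cos(yaw),0]);z=np.cross(x,y)
    return np.c_[x,y,z]
E
python3 - <<'E'
from h import *
yaw=np.radians(3.2);p=np.array([.6,0,.6*.4619-.2002+0.0003]);p[2]=.0770
B=bedframe(yaw,p)
for n in('top','scene'):
    im=np.load(n+'0.npz')['im']
    a=np.arange(-200,200);b=np.arange(-100,100)
    g=np.array([[p+B@[u/1000,v/1000,0] for v in b[::-1]] for u in a[::-1]]).reshape(-1,3)
    uv=proj(n,g).reshape(400,200,2).astype(np.float32)
    w=cv2.remap(im,uv[...,0],uv[...,1],1)
    cv2.imwrite(f'pics/w{n}.png',cv2.resize(w[:,:,::-1],None,fx=1.9,fy=1.45))
    cv2.imwrite(f'w{n}.png',w)
a=cv2.imread('pics/wtop.png');b=cv2.imread('pics/wscene.png');cv2.imwrite('pics/w.png',np.hstack([a,b]))
# center-line: darkest col in lower strip, w rows
for n in('top','scene'):
    w=cv2.imread(f'w{n}.png').sum(2)
    for r in range(300,345,4): print(n,200-r, [100-(60+int(np.argmin(w[r,60:140])))], end=' ')
    print()
E
```

```text
top -100 [-6] top -104 [-4] top -108 [9] top -112 [-28] top -116 [-27] top -120 [30] top -124 [21] top -128 [11] top -132 [11] top -136 [11] top -140 [14] top -144 [29] 
scene -100 [-11] scene -104 [4] scene -108 [28] scene -112 [-7] scene -116 [-9] scene -120 [-11] scene -124 [0] scene -128 [19] scene -132 [20] scene -136 [32] scene -140 [30] scene -144 [26]
```

View pics/w.png

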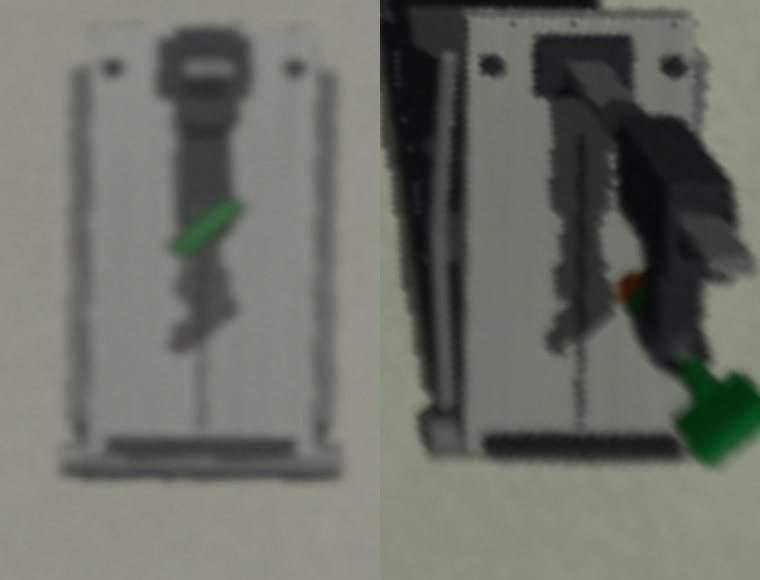

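Run:
```python
from h import *
yaw=np.radians(3.2);p=np.array([.6,0,.0770]);B=bedframe(yaw,p)
for n in('top','scene'):
    o,_=ray(n,[320,200]);print(n,'cam in bedframe',B.T@(o-p))
    w=cv2.imread(f'w{n}.png').astype(float).sum(2)
    pr=w[285:335,70:90].mean(1);print('lip L',np.round(pr[::1]).astype(int))
    if n=='top':pr=w[285:335,115:140].mean(1);print('lip R',np.round(pr).astype(int))
    for r0,r1 in((240,265),(265,290)) if n=='top' else ((100,140),(140,180),(180,220),(250,290)):
        c=w[r0:r1,95:118].mean(0);c0=np.maximum(np.median(c)-8-c,0);print('line',200-(r0+r1)/2,100-(95+(c0*np.arange(23)).sum()/c0.sum()),np.round(c).astype(int))
    if n=='top':
        w3=cv2.imread('wtop.png').astype(float).sum(2)
        for s in(0,1):
            for cc,rr in(((45,75),(35,60)),((145,170),(35,60))):
                sub=np.maximum(np.median(w3[rr[0]:rr[1],cc[0]:cc[1]])-40-w3[rr[0]:rr[1],cc[0]:cc[1]],0)
                yy,xx=np.mgrid[rr[0]:rr[1],cc[0]:cc[1]]
                if s==0: print('hole',200-(sub*yy).sum()/sub.sum(),100-(sub*xx).sum()/sub.sum())
    # lip ends
    r=w[304:310,35:170].mean(0);print('lipband',np.round(r).astype(int))
```

```text
top cam in bedframe [0.16191848 0.0085028  1.17399781]
lip L [392 393 393 392 391 391 392 393 394 390 386 381 367 352 335 312 286 260
 238 221 204 193 189 185 183 186 188 192 200 208 218 229 241 252 256 256
 255 248 236 222 213 220 230 242 270 302 333 357 378 397]
lip R [386 387 388 388 387 387 387 388 388 387 382 377 369 353 336 317 292 268
 244 226 211 196 189 187 185 186 188 191 197 205 214 223 235 247 257 259
 257 255 247 236 225 225 236 247 266 298 331 361 380 397]
line -52.5 -5.28708567288534 [372 373 375 375 372 370 361 349 337 330 327 325 331 343 355 366 374 382
 387 389 390 391 392]
line -77.5 -5.884416235176218 [394 395 394 393 389 381 373 362 349 336 329 331 334 340 352 364 374 379
 383 387 389 389 389]
hole 152.61939088123987 42.585420796539914
hole 152.54967513290018 -55.4489072652097
lipband [356 350 344 338 328 318 310 307 305 303 316 331 344 353 361 368 362 350
 338 320 297 276 255 238 220 208 204 200 198 200 200 202 199 198 196 198
 199 199 198 198 198 198 199 199 199 197 196 194 194 193 193 193 191 192
 192 192 193 194 196 197 197 197 197 196 195 194 194 193 193 193
[... 882 characters left out ...]
8 141 145 151 160]
line -70.0 -4.903309380652104 [347 346 345 342 336 324 307 284 258 238 231 241 263 289 311 326 334 337
 339 341 342 342 342]
lipband [256 257 257 254 249 242 236 233 235 246 267 290 311 322 325 320 307 277
 236 192 150 118  98  90  88  89  90  90  89  87  86  85  86  85  82  79
  78  78  79  80  81  80  80  81  83  85  86  84  83  84  85  85  84  81
  80  80  80  81  83  83  82  81  82  82  85  86  86  85  85  84  83  84
  84  84  84  84  85  86  85  86  87  89  91  92  91  88  84  82  83  87
  91  91  88  89  92  93  92  89  87  84  82  82  83  84  84  80  80  82
  83  83  83  82  81  80  81  83  87  90  92 100 120 144 169 189 198 189
 168 142 117  99  85  78  77  78  79]
```

```bash
cat >> h.py <<'E'
_p=np.array([.6,0,.0770]);B=bedframe(np.radians(3.1),_p)
B0=_p+bedframe(np.radians(3.2),_p)@[-.0997,-.0054,0]
def tobed(P): return (np.atleast_2d(P)-B0)@B
def frombed(P): return B0+B@np.asarray(P,float)
E
python3 - <<'E'
from h import *
print('bed origin',B0)
print('bartop proj',proj('top',frombed([.255,0,.154])),proj('scene',frombed([.255,0,.154])))
for n in('top','scene'):
    im=np.load(n+'0.npz')['im'].astype(int);P=np.load(n+'P.npy')
    g=(im[...,1]>im[...,0]*1.4+10)&(im[...,1]>im[...,2]*1.3+10)
    r=(slice(140,170),slice(320,350)) if n=='top' else (slice(205,245),slice(270,300))
    mm=np.zeros_like(g);mm[r]=g[r]
    b=tobed(P[mm]);print(n,mm.sum(),'med',np.median(b,0),'pc',np.percentile(b[:,2],[2,10,50,90,98]))
    v,u=np.nonzero(mm);print('centroid',u.mean(),v.mean())
    rect=cv2.minAreaRect(np.c_[u,v].astype(np.float32));print(rect)
# bed z-height profile down y=0 from top view
P=np.load('topP.npy');b=tobed(P.reshape(-1,3))
for x in range(130,290,6):
    m=(abs(b[:,0]-x/1000)<.004)&(abs(b[:,1])<.007);print(x,np.round(np.sort(b[m,2])[::-1][:8]*1000).astype(int))
E
python3 - <<'E'
import sys;sys.path.insert(0,'.')
from h import *
crop('',np.load('top0.npz')['im'],160,150,290,260,6,'pics/c3.png')
E
```

```text
bed origin [ 0.51008344 -0.01043555  0.03486496]
bartop proj [[334.91450703 114.51638859]] [[265.88700986 230.37535746]]
top 45 med [ 0.15957451 -0.00273024  0.16032865] pc [0.15597571 0.15785888 0.16032865 0.16269667 0.16374808]
centroid 333.4 152.22222222222223
((333.2500305175781, 152.24998474121094), (3.535533905029297, 14.142135620117188), 45.0)
scene 122 med [0.16392369 0.0021401  0.14851505] pc [0.07929883 0.12567174 0.14851505 0.15911866 0.16135695]
centroid 284.87704918032784 218.68852459016392
((281.7889404296875, 223.02076721191406), (13.411764144897461, 24.588233947753906), 28.07248878479004)
130 [ 5  3  1 -2 -5]
136 []
142 [160]
148 [164 163 160 160 160 160 159 159]
154 [164 162 161 161 160 160 160 160]
160 [164 162 161 161 161 160 160 160]
166 [163 161 160 160 159 156 156 151]
172 [156 148 148 111 111 111 111 111]
178 [112 112 111 111 110 110 109 109]
184 [115 115 113 112 112 111 111 111]
190 [115 115 113 112 112 112 112 111]
196 [113 113 112 112 112 111 111 110]
202 [112 112 112 112 112 110 110 109]
208 [114 113 112 111 110 110 110 109]
214 [113 112 112 112 111 111 110 110]
220 [129 129 128 128 128 128 126 125]
226 [133 130 130 129 129 129 129 128]
232 [131 131 130 129 129 129 128 128]
238 [131 130 129 129 129 129 129 128]
244 [131 131 130 129 129 128 128 128]
250 [157 155 155 155 155 154 154 152]
256 [158 157 157 157 155 155 155 155]
262 [157 155 155 154 151 133 130 130]
268 [131 130 130 130 129 129 129 128]
274 [130 130 129 129 129 128 128 128]
280 [130 130 129 128 127 126 126 126]
286 [-168 -172 -172 -173]
```

View pics/c3.png

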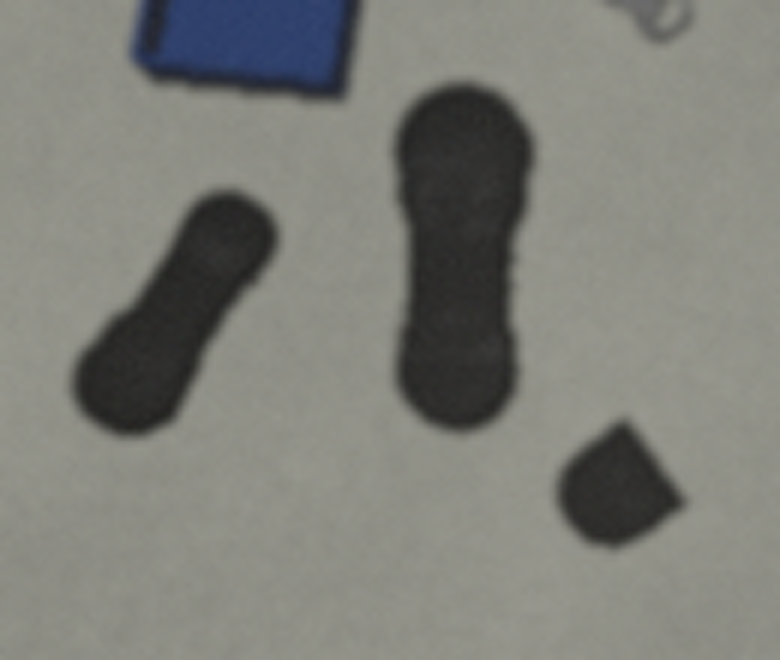

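Run:
```python
from h import *
for n,rg,seed in(('top',(150,255,205,275),(192,236)),('scene',(245,315,340,400),(281,373))):
    im=np.load(n+'0.npz')['im'];g=cv2.cvtColor(im,cv2.COLOR_RGB2GRAY).astype(np.float32)
    f=8;sub=g[rg[0]:rg[1],rg[2]:rg[3]];big=cv2.resize(sub,None,fx=f,fy=f,interpolation=cv2.INTER_CUBIC)
    lo=np.median(sub[sub<70]);hi=np.median(sub[sub>100]);m=(big<(lo+hi)/2).astype(np.uint8)
    nn,l=cv2.connectedComponents(m);k=l[(seed[0]-rg[0])*f,(seed[1]-rg[2])*f]
    c=max(cv2.findContours((l==k).astype(np.uint8),0,1)[0],key=len).reshape(-1,2)
    uv=(c+.5)/f-.5+[rg[2],rg[0]]
    o,_=ray(n,[320,200]);print(n,lo,hi,'cam',o)
    T=onplane(n,uv,(0,0,.026))[:,:2];Bo=onplane(n,uv)[:,:2]
    H=cv2.minAreaRect((T*1000).astype(np.float32));print(H)
    ctr=(T.mean(0)+Bo.mean(0))/2
    for it in range(4):
        if it==0:a=np.radians(9) 
        ax=np.array([np.cos(a),np.sin(a)]);ay=np.array([-ax[1],ax[0]])
        # far silhouette: top edge; near: bottom edge
        s=np.sign((ctr-o[:2])@ay); sx=np.sign((ctr-o[:2])@ax)
        tT=(T-ctr)@ax; tB=(Bo-ctr)@ax
        def ext(q,sg,useT): return (q.max() if sg>0 else q.min())
        xf=ext((T-ctr)@ax,sx,1); xn=ext((Bo-ctr)@ax,-sx,0)
        xs=[];mid=[];wd=[]
        for x in np.arange(-.075,.076,.005):
            a1=T[abs((T-ctr)@ax-x)<.002];b1=Bo[abs((Bo-ctr)@ax-x)<.002]
            if len(a1)<2 or len(b1)<2: continue
            yf=ext((a1-ctr)@ay,s,1);yn=ext((b1-ctr)@ay,-s,0)
            xs.append(x);mid.append((yf+yn)/2);wd.append(abs(yf-yn))
        pf=np.polyfit(xs,mid,1); a=a+np.arctan(pf[0])
        xm=(xf+xn)/2
        cc=ctr+ax*xm+ay*np.polyval(pf,xm)
    print('ang',np.degrees(a),'len',abs(xf-xn),'centre',cc);print(np.round(np.array(wd)*1000).astype(int))
```

```text
top 47.0 144.0 cam [ 0.25066523 -0.01101477  1.20943306]
((500.4818115234375, 281.3348388671875), (187.46971130371094, 73.91259002685547), 8.462417602539062)
ang 6.864492191072713 len 0.18303131614969514 centre [0.50204292 0.28546096]
[55 57 58 58 57 56 55 54 51 49 48 49 49 49 49 50 50 50 54 58 62 63 63 64
 66 68 69 69 67 65 60]
scene 7.0 141.0 cam [1.00463415 0.47342234 1.42432618]
((509.6065368652344, 285.82550048828125), (191.36676025390625, 72.44387817382812), 9.394545555114746)
ang 6.749108727426631 len 0.18368406409739824 centre [0.50539438 0.28699202]
[59 60 60 60 59 59 57 55 54 51 51 51 51 51 52 51 52 54 58 61 64 65 65 67
 70 70 71 70 67 65 61]
```

```bash
cat >> h.py <<'E'
def tool(z,x):
    z=np.array(z,float);z/=np.linalg.norm(z);x=np.array(x,float);x-=z*(x@z);x/=np.linalg.norm(x)
    return R.from_matrix(np.c_[x,np.cross(z,x),z]).as_quat()
QB=tool(-B[:,2],B[:,1])
E
python3 - <<'E'
from h import *
for z in(.04,.05,.06,.07,.08):print(z,proj('scene',frombed([.16,0,z])))
print(220+365/6,200+225/6)
c=np.array([.5035,.286]);a=np.radians(6.8);ax=np.array([np.cos(a),np.sin(a)]);ay=[-ax[1],ax[0],0]
q=tool([0,0,-1],ay);g=c-.012*ax
print(QB,[ (ctrl.solve_ik(frombed(v),QB) is not None) for v in([.0205,0,.08],[.0805,0,.0175],[.16,0,.148])])
print(ctrl.solve_ik([g[0],g[1],.12],q))
ctrl.movep([g[0],g[1],.10],q)
ctrl.move_linear([g[0],g[1],.0175],speed=.12)
print(ctrl.get_tcp_pos(),ctrl.get_ft_force(),ctrl.get_t())
im,d=ctrl.camera('scene');crop('',im,300,180,460,320,5,'pics/g1.png')
E
```

```text
0.04 [[278.38660945 241.69309964]]
0.05 [[279.00831886 239.51482445]]
0.06 [[279.63592596 237.31646621]]
0.07 [[280.26950394 235.09778384]]
0.08 [[280.909127   232.85853316]]
280.8333333333333 237.5
[0.67141956 0.7087663  0.1571297  0.14885013] [True, True, True]
[-0.73488282  0.44328854  0.12779458  1.92491909 -0.07795776  0.77807002
  1.12573646]
[0.49197704 0.28488771 0.01797635] [0.35852784 0.19186146 0.00266493] 2.8167
```

View pics/g1.png

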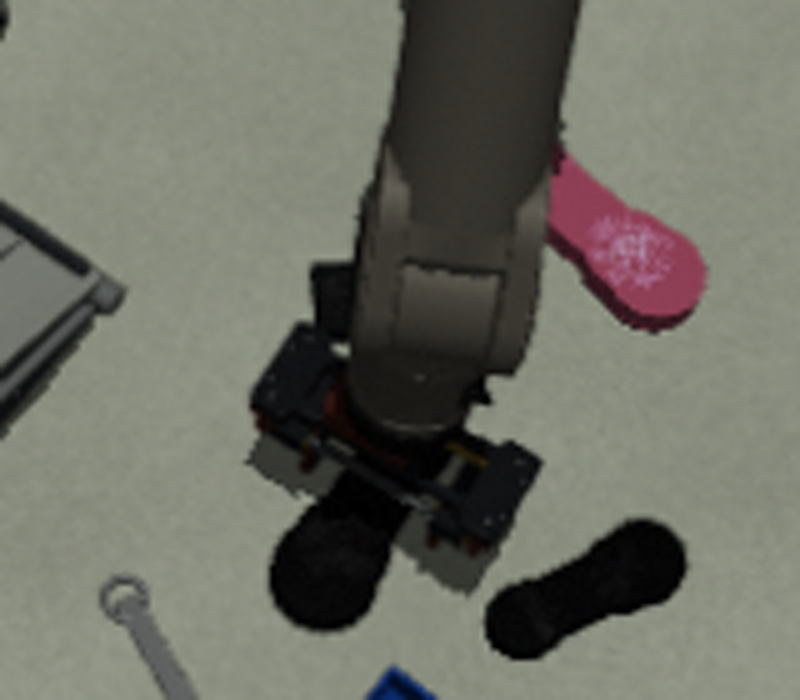

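The gripper straddles the black sole at its waist, with the toe at (325,570) in the crop. I'll grip it and carry it to the low end of the bed.

Run:
```python
from h import *
ctrl.command_gripper(0.0,45); print('gap',ctrl.get_finger_gap()*88)
p=ctrl.get_tcp_pos()
ctrl.move_linear([p[0],p[1],.16],speed=.2); print(ctrl.get_ft_force())
ctrl.movep(frombed([.0105,0,.09]),QB)
ctrl.move_linear(frombed([.0105,0,.034]),speed=.12)
print(tobed(ctrl.get_tcp_pos()),ctrl.get_ft_force(),ctrl.get_finger_gap()*88,ctrl.get_t())
for n in('scene','top'):
    im,d=ctrl.camera(n);np.savez(n+'1.npz',im=im,d=d)
    crop('',im,*((220,170,380,300) if n=='scene' else (270,90,390,230)),4,f'pics/h{n}.png')
a=cv2.imread('pics/hscene.png');b=cv2.imread('pics/htop.png');h=max(a.shape[0],b.shape[0])
```

```text
gap 51.752273068192856
[-0.27077719 -0.2159574  -2.04211505]
[[0.01086177 0.00069411 0.0339319 ]] [ 0.33417819  0.52926232 -1.95562402] 51.759126971647724 6.5
```

View pics/hscene.png

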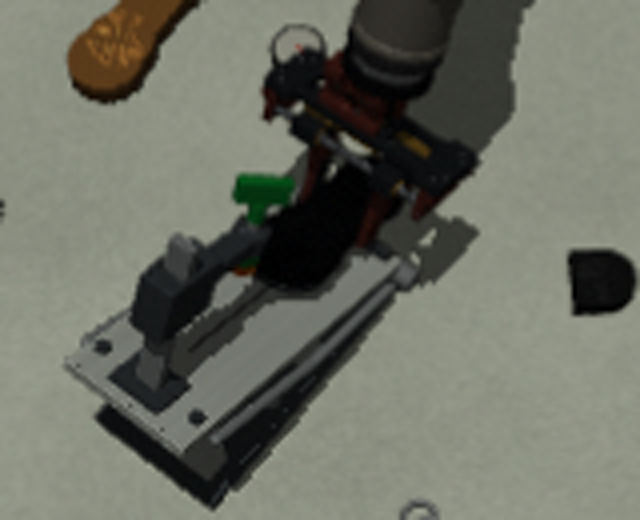

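View pics/htop.png

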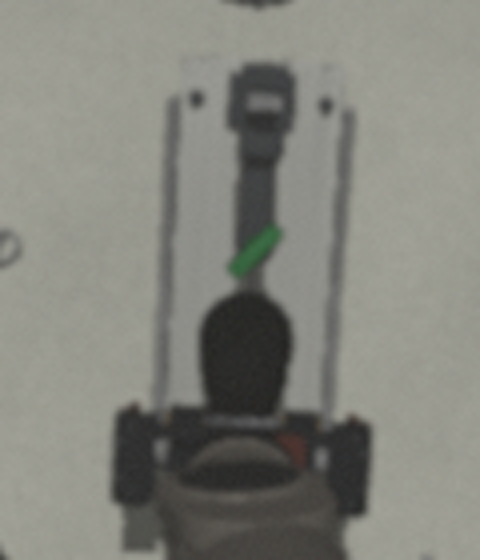

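The sole is held straight, toe up-slope and just short of the pad. Next I'll slide it under, lower it, and slide it down to the lip.

Run:
```python
from h import *
def st(s): print(s,np.round(tobed(ctrl.get_tcp_pos())[0]*1000,1),'Fbed',np.round(B.T@ctrl.get_ft_force(),1),'t',round(ctrl.get_t(),2))
ctrl.move_linear(frombed([.0115,0,.031]),speed=.1)
ctrl.move_linear(frombed([.0855,0,.031]),speed=.1); st('up')
f0=B.T@ctrl.get_ft_force()
z=.031
ctrl.move_linear(frombed([.0855,0,.021]),speed=.08);st('low');z=.021
while z>.013:
    z-=.001;ctrl.move_linear(frombed([.0855,0,z]),speed=.05);f=B.T@ctrl.get_ft_force()
    if f[2]-f0[2]>3: break
st('bed')
im,d=ctrl.camera('scene');crop('',im,220,170,380,300,4,f'pics/i.png')
```

```text
up [84.4 -0.2 30.9] Fbed [-0.8  0.3 -3. ] t 7.74
low [84.5  0.1 20.8] Fbed [-1.3  0.3 -2. ] t 8.02
bed [85.6 -0.  18.2] Fbed [-1.8 -0.   3.2] t 8.77
```

View pics/i.png

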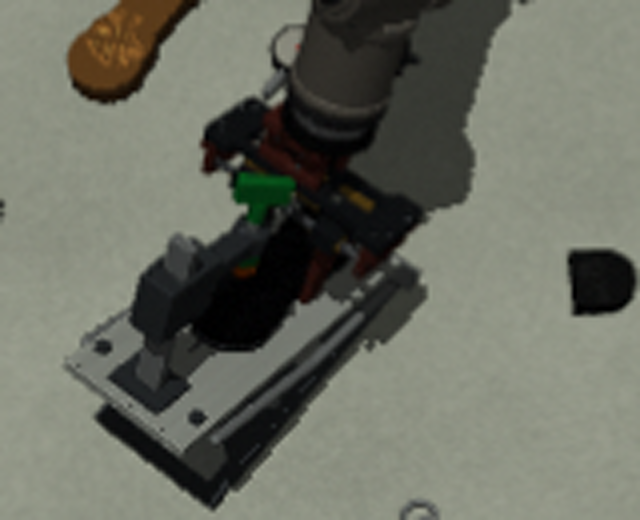

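Run:
```python
from h import *
def st(s): print(s,np.round(tobed(ctrl.get_tcp_pos())[0]*1000,1),'Fbed',np.round(B.T@ctrl.get_ft_force(),1),'t',round(ctrl.get_t(),2))
x=.0855;z=.0182
st('0')
while x>.066:
    x-=.001;ctrl.move_linear(frombed([x,0,z]),speed=.05);f=B.T@ctrl.get_ft_force();st('')
    if f[0]>9: break
```

```text
0 [85.6 -0.1 18.2] Fbed [-1.5 -1.   3.7] t 8.82
 [84.4  0.  18.2] Fbed [-1.1 -0.1  0.3] t 9.07
 [83.7  0.1 18.2] Fbed [ 0.2 -0.3 -0.9] t 9.32
 [82.5  0.  18.2] Fbed [0.1 0.4 0. ] t 9.57
 [81.4  0.  18.2] Fbed [-0.8 -0.2 -0.5] t 9.82
 [80.3 -0.  18.2] Fbed [-0.4  1.1 -1. ] t 10.07
 [79.3 -0.  18.2] Fbed [-1.6  0.1 -1.2] t 10.32
 [79.1 -0.  18.2] Fbed [ 1.7  0.2 -2.6] t 10.57
 [79.1  0.  18.4] Fbed [ 4.3  0.6 -1.7] t 10.82
 [79.   0.  18.6] Fbed [ 6.7 -1.6 -2. ] t 11.07
 [78.9  0.  18.7] Fbed [ 7.9 -0.4 -2.9] t 11.32
 [78.9  0.1 18.8] Fbed [10.1 -0.6 -2.7] t 11.57
```

Run:
```python
from h import *
def st(s): print(s,np.round(tobed(ctrl.get_tcp_pos())[0]*1000,1),'Fbed',np.round(B.T@ctrl.get_ft_force(),1),'t',round(ctrl.get_t(),2))
ctrl.move_linear(frombed([.078,0,.0168]),speed=.03);st('press')
ctrl.command_gripper(1.0);st('open')
ctrl.move_linear(frombed([.06,0,.07]),speed=.15)
ctrl.move_linear(frombed([.0,0,.17]),speed=.2)
st('ret')
# standby high to side to look
ctrl.movep(frombed([-.0,.1,.25]),QB);st('by')
for n in('scene','top'):
    im,d=ctrl.camera(n);np.savez(n+'2.npz',im=im,d=d)
    crop('',im,*((220,200,340,300) if n=='scene' else (280,80,380,220)),5 if n=='scene' else 4,f'pics/j{n}.png')
```

```text
press [79.2  0.  18. ] Fbed [ 1.5 -1.  19.5] t 11.84
open [78.   0.  16.8] Fbed [0.  0.2 0.2] t 12.57
ret [  0.    0.  169.9] Fbed [ 0.3 -0.2  0.3] t 14.52
by [ -0.3  99.9 249.6] Fbed [-0.2 -0.2 -0.8] t 15.19
```

View pics/jscene.png

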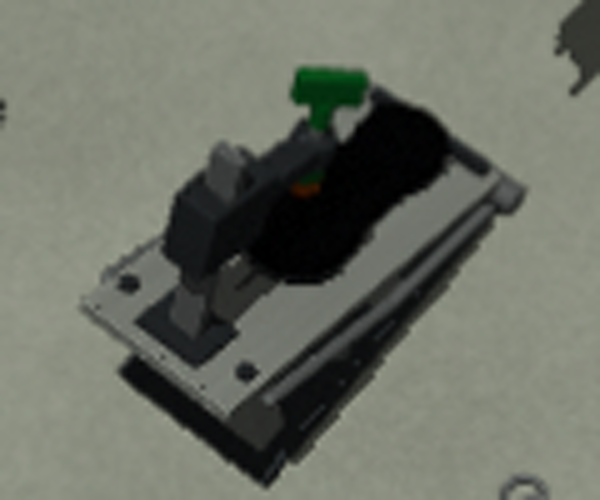

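View pics/jtop.png

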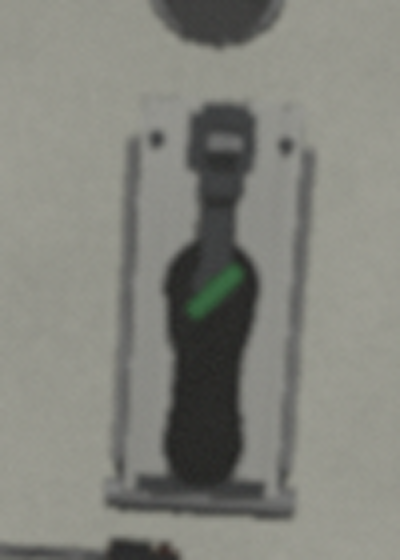

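The sole lies along the bed with its heel at the lip (top crop (203,480)). I'll check how straight it is numerically.

Run:
```python
from h import *
im=np.load('top2.npz')['im'];g=cv2.cvtColor(im,cv2.COLOR_RGB2GRAY).astype(np.float32)
# sample across bed on plane z=.022 ; camera nearly along the normal
for x in(.02,.03,.04,.05,.06,.07,.08,.09,.1,.11,.12):
    ys=np.arange(-.055,.055,.0005)
    uv=proj('top',np.array([frombed([x,y,.02]) for y in ys])).astype(np.float32)
    v=cv2.remap(g,uv[:,0][None],uv[:,1][None],1)[0]
    k=ys[v<80]; print(x,np.round(k.min()*1000,1),np.round(k.max()*1000,1),'mid',np.round((k.min()+k.max())*500,1))
q=tool(-B[:,2]*np.cos(.35)+B[:,0]*np.sin(.35),B[:,1])
for v in([.236,0,.16],[.236,0,.08]):
    t=frombed(v)-14e-3*R.from_quat(q).as_matrix()[:,2];print(ctrl.solve_ik(t,q))
```

```text
0.02 -28.5 27.5 mid -0.5
0.03 -30.5 28.5 mid -1.0
0.04 -28.5 26.5 mid -1.0
0.05 -28.0 26.0 mid -1.0
0.06 -25.5 23.5 mid -1.0
0.07 -25.0 24.0 mid -0.5
0.08 -24.5 23.0 mid -0.7
0.09 -25.0 23.0 mid -1.0
0.1 -26.0 25.0 mid -0.5
0.11 -29.0 28.5 mid -0.2
0.12 -31.5 30.0 mid -0.7
[ 0.78640346  0.22256546 -0.98300883  2.12916693  1.21324056  0.23771524
  0.40736548]
[ 0.8443734   0.54448132 -1.17469558  2.11998543  1.77076413  0.50224714
  0.00654448]
```

Run:
```python
from h import *
print(ctrl.get_qpos())
for a in(0,.1,.2):
    q=tool(-B[:,2]*np.cos(a)+B[:,0]*np.sin(a),B[:,1])
    for v in([.2315,0,.16],[.2315,0,.09]):
        t=frombed(v)-14e-3*R.from_quat(q).as_matrix()[:,2];print(a,np.round(ctrl.solve_ik(t,q),2))
```

```text
[ 0.56354218 -0.25378734 -0.86205528  2.34736724 -0.15393015  0.54352065
  1.41499945]
0 [ 0.69  0.31 -0.95  1.87  0.49  0.7   1.13]
0 [ 0.62  0.45 -0.92  1.87  0.7   0.64  0.96]
0.1 [ 0.64  0.25 -0.85  1.95  0.47  0.53  1.13]
0.1 [ 0.51  0.36 -0.74  1.96  0.7   0.45  0.93]
0.2 [ 0.52  0.18 -0.69  2.04  0.47  0.36  1.11]
0.2 [ 0.27  0.29 -0.44  2.05  0.71  0.24  0.87]
```

Run:
```python
from h import *
def st(s): print(s,np.round(tobed(ctrl.get_tcp_pos())[0]*1000,1),'Fbed',np.round(B.T@ctrl.get_ft_force(),1),'t',round(ctrl.get_t(),2))
ctrl.command_gripper(0.0)
ctrl.movep(frombed([.2315,0,.225]),QB);st('above')
ctrl.move_linear(frombed([.2315,0,.152]),speed=.12);st('near')
f0=(B.T@ctrl.get_ft_force())[2]
z=.152
while z>.1:
    z-=.0025;ctrl.move_linear(frombed([.2315,0,z]),speed=.03);f=(B.T@ctrl.get_ft_force())[2]-f0;st('%.4f'%z)
    if f>14: break
im,d=ctrl.camera('scene');crop('',im,220,170,380,300,4,f'pics/k.png')
```

```text
above [230.2   1.4 224.9] Fbed [0.7 0.  1.2] t 17.62
near [231.8   0.6 152.7] Fbed [ 0.2 -0.4  0.6] t 18.38
0.1495 [ 2.318e+02 -2.000e-01  1.500e+02] Fbed [ 0.7 -0.3 -0. ] t 18.63
0.1470 [ 2.314e+02 -1.000e-01  1.469e+02] Fbed [-0.3  0.1  0.4] t 18.88
0.1445 [231.4   0.  144.3] Fbed [ 0.1  1.  -0.6] t 19.13
0.1420 [231.4   0.  141.9] Fbed [ 0.6 -0.9 -0.3] t 19.38
0.1395 [231.4   0.  139.3] Fbed [-0.7 -0.1  0.9] t 19.63
0.1370 [231.4  -0.  136.8] Fbed [ 0.6  0.  -1. ] t 19.88
0.1345 [231.4   0.  134.3] Fbed [ 0.2  0.5 -0.2] t 20.13
0.1320 [231.4  -0.  131.8] Fbed [ 1.  -0.2  0.8] t 20.38
0.1295 [231.4   0.  129.3] Fbed [-0.6 -1.2  0.6] t 20.63
0.1270 [231.4   0.  126.8] Fbed [-0.6  0.2  1.1] t 20.88
0.1245 [231.4  -0.  124.3] Fbed [ 0.3 -0.  -0.9] t 21.13
0.1220 [231.4  -0.  121.8] Fbed [0.1 0.3 0.6] t 21.38
0.1195 [231.4  -0.  119.3] Fbed [-0.6  0.7  0.2] t 21.63
0.1170 [231.4  -0.  116.8] Fbed [ 0.1 -0.1 -0.4] t 21.88
0.1145 [231.4  -0.  114.3] Fbed [-0.8  0.3 -0.1] t 22.13
0.1120 [231.4   0.  111.8] Fbed [0.4 0.1 0.7] t 22.38
0.1095 [231.4  -0.  109.3] Fbed [-0.7 -0.4  0.9] t 22.63
0.1070 [231.4  -0.  106.8] Fbed [ 0.2  0.1 -1. ] t 22.88
0.1045 [231.4  -0.  104.3] Fbed [ 0.5 -0.4 -0.5] t 23.13
0.1020 [231.6   0.  101.9] Fbed [-0.2  0.3 -0.1] t 23.38
0.0995 [232.1   0.   99.7] Fbed [ 1.  -0.4  3.4] t 23.63
```

View pics/k.png

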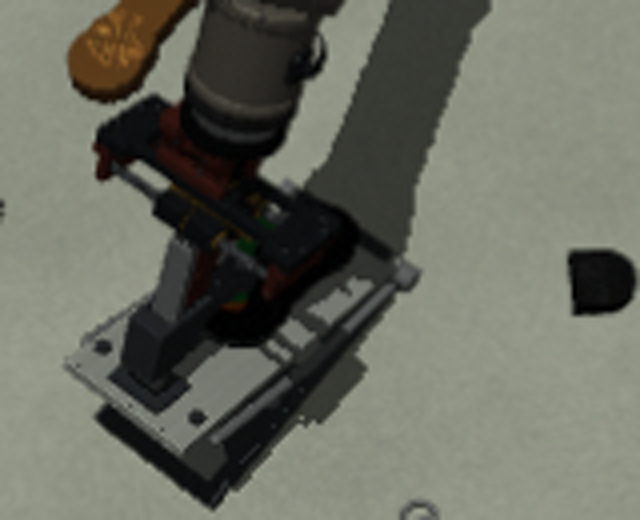

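Run:
```python
from h import *
def st(s): print(s,np.round(tobed(ctrl.get_tcp_pos())[0]*1000,1),'Fbed',np.round(B.T@ctrl.get_ft_force(),1),'t',round(ctrl.get_t(),2))
z=.0995
while z>.0925:
    z-=.0007;ctrl.move_linear(frombed([.2315,0,z]),speed=.03);f=(B.T@ctrl.get_ft_force())[2];st('%.4f'%z)
    if f>22: break
```

```text
0.0988 [232.2   0.   99.3] Fbed [ 0.2 -0.7  8.3] t 23.93
0.0981 [2.322e+02 1.000e-01 9.890e+01] Fbed [-1.5  0.7 11.8] t 24.18
0.0974 [2.323e+02 1.000e-01 9.850e+01] Fbed [-1.2 -0.8 12.9] t 24.43
0.0967 [2.324e+02 1.000e-01 9.810e+01] Fbed [-1.9 -0.3 18.2] t 24.68
0.0960 [2.326e+02 1.000e-01 9.770e+01] Fbed [-3.7 -0.2 20. ] t 24.93
0.0953 [2.326e+02 1.000e-01 9.720e+01] Fbed [-4.1 -1.3 23.2] t 25.18
```

Run:
```python
from h import *
def st(s): print(s,np.round(tobed(ctrl.get_tcp_pos())[0]*1000,1),'Fbed',np.round(B.T@ctrl.get_ft_force(),1),'t',round(ctrl.get_t(),2))
z=.0953
while z>.0925:
    z-=.0007;ctrl.move_linear(frombed([.2315,0,z]),speed=.03);f=(B.T@ctrl.get_ft_force())[2];st('%.4f'%z)
    if f>28: break
ctrl.move_linear(frombed([.2315,0,.12]),speed=.1)
ctrl.move_linear(frombed([.2315,0,.2]),speed=.2)
ctrl.movep(frombed([.05,.1,.26]),QB);st('by')
for n in('scene','top'):
    im,d=ctrl.camera(n);np.savez(n+'3.npz',im=im,d=d)
    crop('',im,*((220,200,340,300) if n=='scene' else (280,80,380,220)),5 if n=='scene' else 4,f'pics/l{n}.png')
P=[depthpt('top',np.c_[u.ravel(),v.ravel()],np.load('top3.npz')['d'].ravel()) for v,u in [np.mgrid[0:400,0:640]]][0]
b=tobed(P)
for x in range(130,290,6):
    m=(abs(b[:,0]-x/1000)<.004)&(abs(b[:,1])<.007);print(x,np.round(np.sort(b[m,2])[::-1][:8]*1000).astype(int))
```

```text
0.0946 [2.327e+02 2.000e-01 9.680e+01] Fbed [-4.8 -0.9 26.3] t 25.43
0.0939 [2.328e+02 2.000e-01 9.640e+01] Fbed [-5.9 -0.5 30.2] t 25.68
by [ 51.1  99.7 259.9] Fbed [ 0.6 -0.4 -0.6] t 27.51
130 [30 28 27 26 26 26 26 26]
136 [28 27 27 27 27 26 26 25]
142 [31 28 27]
148 [119 116 116  68  66  63]
154 [121 121 120 119 119 118 117 116]
160 [122 121 120 119 119 119 119 118]
166 [121 120 120 119 119 119 118 118]
172 [120 119 118 118 116 116  70  69]
178 [118  70  70  69  69  68  67  67]
184 [72 70 69 69 68 68 68 67]
190 [70 69 68 68 68 67 67 67]
196 [69 68 68 67 67 66 66 66]
202 [69 69 68 68 67 67 66 66]
208 [71 70 69 68 68 68 68 67]
214 [70 69 68 68 67 67 66 66]
220 [87 84 83 82 82 82 81 81]
226 [87 86 85 83 83 83 83 82]
232 [85 84 84 83 83 83 83 83]
238 [85 84 84 83 83 82 82 82]
244 [83 82 82 82 81 81 81 80]
250 [157 156 155 155 154 154 153 153]
256 [158 157 156 155 155 155 155 154]
262 [155 155 155 154 153  82  82  80]
268 [82 82 81 81 80 80 80 79]
274 [82 82 82 81 81 81 81 80]
280 [82 82 81 81 81 80 80 80]
286 [-172 -173 -177 -178]
```

View pics/lscene.png

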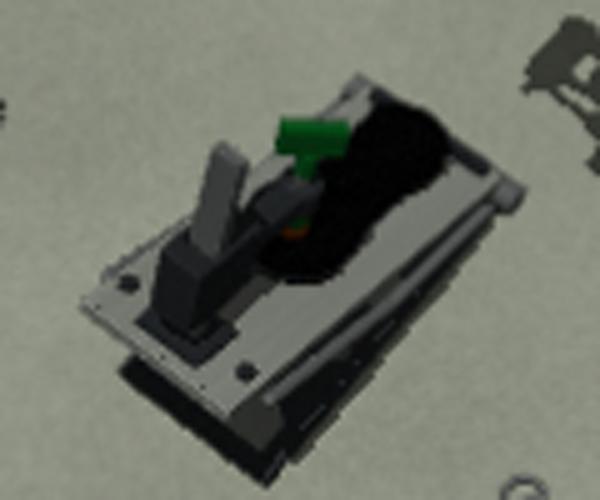

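View pics/ltop.png

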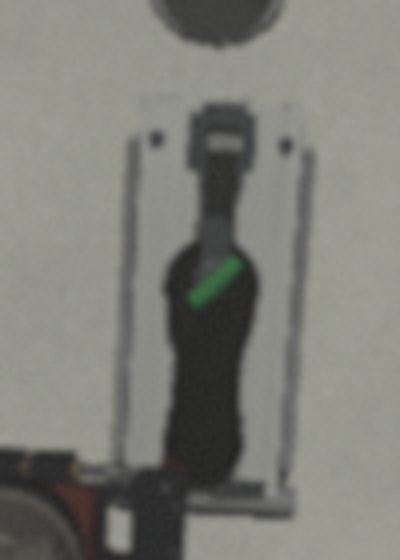

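The jaw went from 129 to 83 mm above the bed. Its collar now slopes about 0.05 rad more than before, so it is bound. Next I'll measure the wing angle.

Run:
```python
from h import *
def prof(k):
    d=np.load(f'top{k}.npz')['d'];v,u=np.mgrid[0:400,0:640];b=tobed(depthpt('top',np.c_[u.ravel(),v.ravel()],d.ravel()))
    for lo,hi,zr in((.182,.213,(.05,.12)),(.222,.245,(.07,.14)),(.268,.282,(.07,.14))):
        m=(b[:,0]>lo)&(b[:,0]<hi)&(abs(b[:,1])<.009)&(b[:,2]>zr[0])&(b[:,2]<zr[1]);z=b[m];z=z[abs(z[:,2]-np.median(z[:,2]))<.006];print(k,lo,np.median(z[:,2]),np.polyfit(z[:,0],z[:,2],1)[0])
prof(2);prof(3)
for n,rg in(('top',(130,175,315,350)),('scene',(215,250,265,300))):
    D=np.load(n+'3.npz');im=D['im'].astype(int)
    g=(im[...,1]>im[...,0]*1.4+10)&(im[...,1]>im[...,2]*1.3+10);m=np.zeros(g.shape,bool);m[rg[0]:rg[1],rg[2]:rg[3]]=g[rg[0]:rg[1],rg[2]:rg[3]]
    v,u=np.nonzero(m);P=onplane(n,np.c_[u,v],frombed([.16,0,.1195]),B[:,2]);b=tobed(P)[:,:2]
    print(n,len(b),b.mean(0),cv2.minAreaRect((b*1000).astype(np.float32)))
    if n=='top':
        e=np.linalg.eigh(np.cov(b.T))[1][:,1];print('ang',np.degrees(np.arctan2(e[1],e[0])))
    print(np.median(tobed(depthpt(n,np.c_[u,v],D['d'][m])),0))
```

```text
2 0.182 0.11020812504341665 0.017250035732073468
2 0.222 0.12761666727138699 0.0484256373512646
2 0.268 0.128852547500093 -0.12871383905453682
3 0.182 0.06679782955636934 0.0024112808068839
3 0.222 0.0821300760517758 -0.051732750307145275
3 0.268 0.07996833316491717 0.09198748654283473
top 48 [ 0.16118619 -0.00142995] ((161.37069702148438, -1.2873077392578125), (7.673442363739014, 40.03804016113281), 48.00143814086914)
ang 135.6243255438386
[ 0.1605908  -0.00078792  0.11861293]
scene 127 [0.17995682 0.00975058] ((198.21270751953125, 23.703052520751953), (93.98957061767578, 42.85718536376953), 37.29222869873047)
[0.16399971 0.00167982 0.10740766]
```

```bash
cat >> h.py <<'E'
def hq(deg,t=.04):
    n=B[:,2]*np.cos(t)+B[:,0]*np.sin(t);a=np.radians(deg)
    return tool(-n,B[:,0]*np.cos(a)+B[:,1]*np.sin(a))
E
python3 - <<'E'
from h import *
q0=ctrl.get_qpos();print(np.round(q0,2))
for a in range(270,-200,-20):
    s=ctrl.solve_ik(frombed([.161,0,.110]),hq(a));print(a,None if s is None else np.round(s,2))
E
```

```text
[ 0.7  -0.21 -0.96  2.23 -0.13  0.61  1.43]
270 [-1.06  0.55  1.29  2.11 -1.03  0.69 -0.67]
250 [-1.06  0.55  1.29  2.11 -1.03  0.69 -1.02]
230 [-1.06  0.55  1.29  2.11 -1.03  0.69 -1.37]
210 [ 0.84  0.49 -1.18  2.    0.86  0.69  2.9 ]
190 [ 0.72  0.4  -0.99  2.01  0.7   0.6   2.67]
170 [ 0.73  0.41 -1.01  2.01  0.72  0.61  2.31]
150 [ 0.74  0.41 -1.02  2.01  0.73  0.61  1.96]
130 [ 0.73  0.41 -1.01  2.01  0.72  0.61  1.61]
110 [ 0.72  0.4  -0.99  2.01  0.71  0.6   1.27]
90 [ 0.7   0.39 -0.97  2.01  0.69  0.6   0.94]
70 [ 0.68  0.38 -0.94  2.01  0.67  0.59  0.61]
50 [ 0.51  0.32 -0.72  2.02  0.5   0.53  0.39]
30 [ 0.5   0.32 -0.7   2.02  0.49  0.52  0.05]
10 [ 0.65  0.37 -0.9   2.01  0.63  0.57 -0.41]
-10 [ 0.62  0.36 -0.86  2.01  0.6   0.56 -0.74]
-30 [ 0.54  0.33 -0.75  2.02  0.52  0.53 -1.02]
-50 [ 0.46  0.31 -0.66  2.02  0.46  0.51 -1.32]
-70 [ 0.45  0.31 -0.65  2.02  0.45  0.51 -1.66]
-90 [-1.06  0.55  1.29  2.11 -1.03  0.69 -0.67]
-110 [-1.06  0.55  1.29  2.11 -1.03  0.69 -1.02]
-130 [-1.06  0.55  1.29  2.11 -1.03  0.69 -1.37]
-150 [ 0.84  0.49 -1.18  2.    0.86  0.69  2.9 ]
-170 [ 0.72  0.4  -0.99  2.01  0.7   0.6   2.67]
-190 [ 0.73  0.41 -1.01  2.01  0.72  0.61  2.31]
```

Run:
```python
from h import *
def st(s): print(s,np.round(tobed(ctrl.get_tcp_pos())[0]*1000,1),'Fbed',np.round(B.T@ctrl.get_ft_force(),1),'Mz',np.round(B.T@ctrl.get_wrist_torque(),2),'t',round(ctrl.get_t(),2))
q=hq(47)
ctrl.movep(frombed([.161,-.001,.21]),q)
ctrl.command_gripper(.5)
ctrl.move_linear(frombed([.161,-.001,.110]),speed=.12);st('at')
ctrl.command_gripper(0.0,40);print('gap',ctrl.get_finger_gap()*88);st('grip')
print(np.round(ctrl.get_qpos(),2))
im,d=ctrl.camera('scene');crop('',im,220,170,380,300,4,f'pics/m.png')
```

```text
at [161.4  -0.9 110.5] Fbed [-0.4  0.   0.3] Mz [-0.08  0.41  0.01] t 30.31
gap 11.47039973032727
grip [161.3  -0.9 110.2] Fbed [0.2 0.7 0.6] Mz [ 0.13  0.31 -0.06] t 30.91
[ 0.67  0.38 -0.93  2.01  0.65  0.58  0.22]
```

View pics/m.png

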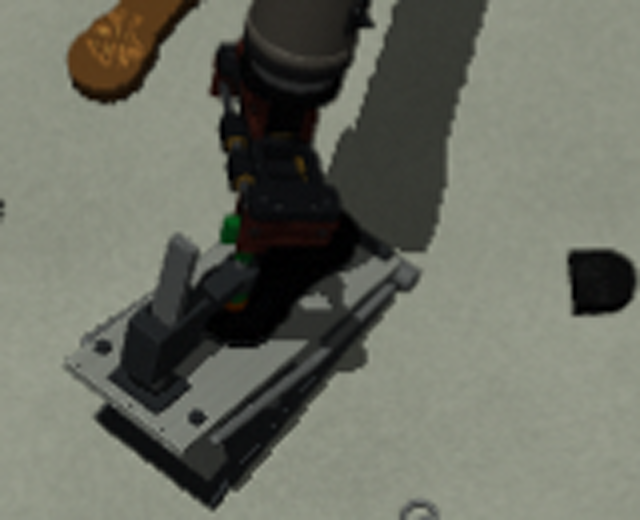

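```bash
cat > turn.py <<'E'
import sys;from h import *
a0,a1,step=map(float,sys.argv[1:4]);lim=float(sys.argv[4])
c=tobed(ctrl.get_tcp_pos())[0] if len(sys.argv)<6 else np.array(eval(sys.argv[5]))
a=a0;Mp=[]
while a>a1+.1:
    a=max(a-step,a1);c[2]-=.0006*step/20
    ctrl.move_linear(frombed(c),hq(a),speed=.02)
    F=np.mean([B.T@ctrl.get_ft_force() for _ in range(3)],0);M=np.mean([(B.T@ctrl.get_wrist_torque())[2] for _ in range(3)])
    act=tobed(ctrl.get_tcp_pos())[0]
    x=R.from_quat(ctrl.get_tcp_rot()).as_matrix()[:,0];aa=np.degrees(np.arctan2(x@B[:,1],x@B[:,0]))
    print('a %.0f act %.1f'%(a,aa),np.round(act*1000,1),'F',np.round(F,1),'Mz %.3f'%M,'t %.2f'%ctrl.get_t())
    c=c+np.clip(F/12000*.6,-.001,.001)
    if abs(M)>lim: print('stop');break
print('c',c.tolist(),'gap',ctrl.get_finger_gap()*88,np.round(ctrl.get_qpos(),2))
E
python3 turn.py 47 -13 20 .35
```

```text
a 27 act 27.2 [161.4  -0.8 109.7] F [0.8 0.7 4.6] Mz -0.072 t 31.46
a 7 act 7.2 [161.3  -0.9 109.3] F [-0.8  1.   6.5] Mz -0.054 t 31.96
a -13 act -12.8 [161.3  -0.8 108.9] F [-1.7  1.   6. ] Mz -0.028 t 32.46
c [0.1612647023297331, -0.000805363819315662, 0.10920489279910729] gap 11.702485439292516 [ 0.49  0.32 -0.69  2.02  0.48  0.52 -0.69]
```

```bash
python3 turn.py -13 -73 20 .35 "[.1612,-.0008,.1092]"
python3 - <<'E'
from h import *
im,d=ctrl.camera('scene');crop('',im,220,170,380,300,4,f'pics/n.png')
E
```

```text
a -33 act -32.7 [161.3  -0.8 108.6] F [-1.   1.3  7.6] Mz -0.060 t 32.96
a -53 act -52.7 [161.3  -0.8 108.4] F [-0.7  0.6  7.1] Mz -0.065 t 33.46
a -73 act -72.7 [161.3  -0.7 108.1] F [-0.1  0.8  5.6] Mz -0.077 t 33.96
c [0.16111365606282685, -0.0006665474893588216, 0.10841438281382855] gap 11.914454621517601 [ 0.29  0.28 -0.45  2.03  0.33  0.48 -1.6 ]
```

View pics/n.png

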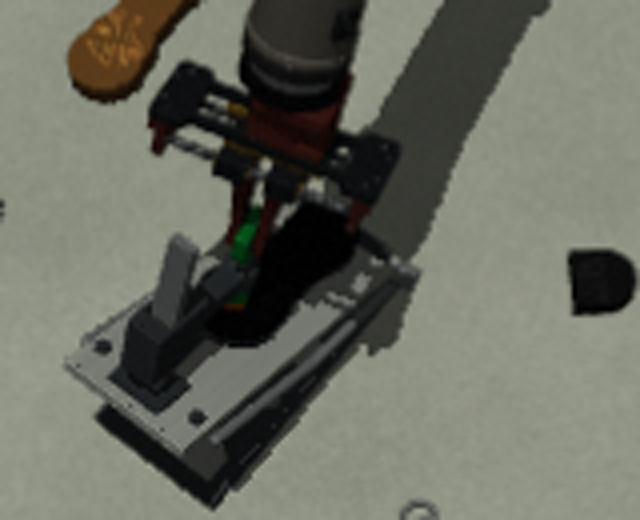

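```bash
python3 turn.py -73 -133 15 .35 "[.1611,-.0007,.1083]"
```

```text
a -88 act -87.7 [161.3  -0.8 107.9] F [-0.1 -0.2  4.9] Mz -0.104 t 34.42
a -103 act -102.7 [161.3  -0.7 107.7] F [0.6 1.  3.4] Mz -0.054 t 34.83
a -118 act -117.8 [161.3  -0.7 107.6] F [-0.   0.2  6.6] Mz -0.026 t 35.23
a -133 act -132.8 [161.4  -0.7 107.5] F [-0.   0.3  6.4] Mz -0.072 t 35.64
c [0.16112452988086337, -0.0006360962048334788, 0.10756268661982861] gap 12.22640333326671 [ 0.09  0.26 -0.22  2.05  0.18  0.46 -2.52]
```

Run:
```python
from h import *
def st(s): print(s,np.round(tobed(ctrl.get_tcp_pos())[0]*1000,1),'Fbed',np.round(B.T@ctrl.get_ft_force(),1),'Mz',np.round(B.T@ctrl.get_wrist_torque(),2),'t',round(ctrl.get_t(),2))
ctrl.command_gripper(.5);st('rel')
c=tobed(ctrl.get_tcp_pos())[0]
ctrl.move_linear(frombed([c[0],c[1],.21]),speed=.2)
ctrl.movep(frombed([.05,.1,.26]),hq(47));st('by')
for n in('scene','top'):
    im,d=ctrl.camera(n);np.savez(n+'4.npz',im=im,d=d)
    crop('',im,*((240,210,300,260) if n=='scene' else (280,80,380,220)),10 if n=='scene' else 4,f'pics/o{n}.png')
crop('',np.load('scene3.npz')['im'],240,210,300,260,10,'pics/o3.png')
def prof(k):
    d=np.load(f'top{k}.npz')['d'];v,u=np.mgrid[0:400,0:640];b=tobed(depthpt('top',np.c_[u.ravel(),v.ravel()],d.ravel()))
    o=[]
    for lo,hi,zr in((.182,.213,(.05,.12)),(.222,.245,(.07,.14)),(.268,.282,(.07,.14))):
        m=(b[:,0]>lo)&(b[:,0]<hi)&(abs(b[:,1])<.009)&(b[:,2]>zr[0])&(b[:,2]<zr[1]);z=b[m];z=z[abs(z[:,2]-np.median(z[:,2]))<.006];o.append((z[:,2].mean(),z[:,0].mean()))
    im=np.load(f'top{k}.npz')['im'].astype(int);g=((im[...,1]>im[...,0]*1.4+10)&(im[...,1]>im[...,2]*1.3+10)).ravel()&(abs(b[:,0]-.16)<.03)&(abs(b[:,1])<.03)
    print(k,np.round(np.array(o)*1000,1).tolist(),'tiltcollar',(o[1][0]-o[2][0])/(o[2][1]-o[1][1]),'handle top',np.median(b[g,2]))
for k in(2,3,4):prof(k)
im=np.load('top4.npz')['im'].astype(int)
g=(im[...,1]>im[...,0]*1.4+10)&(im[...,1]>im[...,2]*1.3+10);m=np.zeros(g.shape,bool);m[130:175,315:350]=g[130:175,315:350]
v,u=np.nonzero(m);b=tobed(onplane('top',np.c_[u,v],frombed([.16,0,.117]),B[:,2]))[:,:2];e=np.linalg.eigh(np.cov(b.T))[1][:,1];print('ang',np.degrees(np.arctan2(e[1],e[0])))
```

```text
rel [161.1  -0.6 107.2] Fbed [ 0.4 -0.3  0.1] Mz [ 0.06  0.47 -0.02] t 36.33
by [ 50.1 100.  259.9] Fbed [ 0.1 -0.9 -0.8] Mz [-0.    0.42  0.03] t 39.11
2 [[109.9, 197.6], [128.1, 232.6], [128.5, 273.8]] tiltcollar -0.01116844375920849 handle top 0.1598119916210645
3 [[66.7, 197.3], [82.2, 233.2], [79.8, 274.7]] tiltcollar 0.056549713350981905 handle top 0.11861293334718603
4 [[68.4, 197.6], [83.0, 233.1], [80.3, 274.7]] tiltcollar 0.0650564798260974 handle top 0.11610814695101625
ang 135.94147302593706
```

View pics/oscene.png

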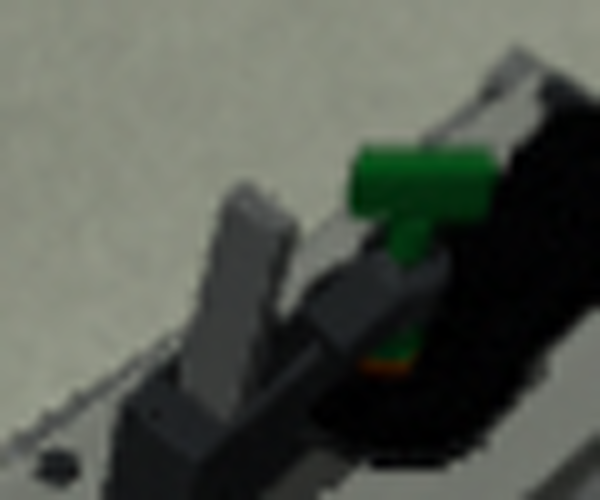

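View pics/o3.png

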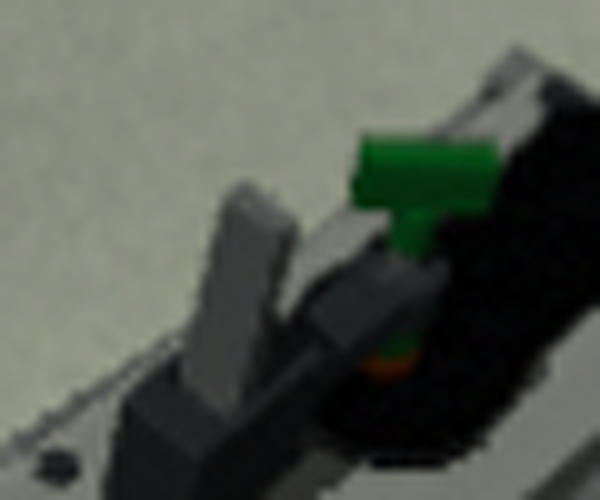

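```bash
python3 - <<'E'
from h import *
q=hq(46)
ctrl.movep(frombed([.161,-.0007,.20]),q)
ctrl.move_linear(frombed([.161,-.0007,.1075]),speed=.15)
ctrl.command_gripper(0.0,50);print('gap',ctrl.get_finger_gap()*88,tobed(ctrl.get_tcp_pos()),np.mean([(B.T@ctrl.get_wrist_torque())[2] for _ in range(20)]),ctrl.get_t())
E
python3 turn.py 46 6 10 .35
```

```text
gap 11.737034045971374 [[ 0.16119222 -0.00045205  0.10759393]] 0.1771868444322759 41.6667
a 36 act 36.0 [161.3  -0.4 107.5] F [-0.5  1.3  6.8] Mz 0.028 t 41.99
a 26 act 26.1 [161.4  -0.4 107.5] F [0.4 0.8 6.1] Mz 0.014 t 42.32
a 16 act 16.1 [161.5  -0.3 107.5] F [ 1.3 -0.1  4.3] Mz 0.024 t 42.64
a 6 act 6.1 [161.6  -0.4 107.4] F [-0.1  1.3  6.1] Mz 0.015 t 42.97
c [0.16124696022091511, -0.0002880116561433747, 0.10755826000369] gap 11.710051565049245 [-0.96  0.42  1.1   2.1  -0.82  0.56  0.83]
```

```bash
cat > look.py <<'E'
import sys;from h import *
k=int(sys.argv[1])
for n in('scene','top'):
    im,d=ctrl.camera(n);np.savez(f'{n}{k}.npz',im=im,d=d)
    crop('',im,*((240,210,300,260) if n=='scene' else (280,80,380,220)),10 if n=='scene' else 4,f'pics/p{k}{n}.png')
def prof(k):
    d=np.load(f'top{k}.npz')['d'];v,u=np.mgrid[0:400,0:640];b=tobed(depthpt('top',np.c_[u.ravel(),v.ravel()],d.ravel()))
    o=[]
    for lo,hi,zr in((.182,.213,(.05,.12)),(.222,.245,(.07,.14)),(.268,.282,(.07,.14))):
        m=(b[:,0]>lo)&(b[:,0]<hi)&(abs(b[:,1])<.009)&(b[:,2]>zr[0])&(b[:,2]<zr[1]);z=b[m];z=z[abs(z[:,2]-np.median(z[:,2]))<.006];o.append((z[:,2].mean(),z[:,0].mean()))
    im=np.load(f'top{k}.npz')['im'].astype(int);g=((im[...,1]>im[...,0]*1.4+10)&(im[...,1]>im[...,2]*1.3+10)).ravel()&(abs(b[:,0]-.16)<.03)&(abs(b[:,1])<.03)
    print(k,np.round(np.array(o)*1000,1).tolist(),'tiltcollar',(o[1][0]-o[2][0])/(o[2][1]-o[1][1]),'handle top',np.median(b[g,2]))
    im=np.load(f'scene{k}.npz')['im'].astype(int)[230:256,268:296]
    o=(im[...,0]>im[...,1]*1.3)&(im[...,0]>im[...,2]*1.5)&(im[...,0]>35);v,u=np.nonzero(o);print('orange',o.sum(), (u.mean()+268,v.mean()+230) if o.sum() else '', 'redness',np.clip(im[...,0]-im[...,1],0,None).sum())
for j in(2,3,4,k):prof(j)
E
python3 - <<'E'
from h import *
ctrl.command_gripper(.5)
c=tobed(ctrl.get_tcp_pos())[0]
ctrl.move_linear(frombed([c[0],c[1],.21]),speed=.25)
ctrl.movep(frombed([.05,.1,.26]),hq(47));print(ctrl.get_t())
E
python3 look.py 5
```

```text
46.225
2 [[109.9, 197.6], [128.1, 232.6], [128.5, 273.8]] tiltcollar -0.01116844375920849 handle top 0.1598119916210645
orange 8 (np.float64(280.625), np.float64(237.375)) redness 465
3 [[66.7, 197.3], [82.2, 233.2], [79.8, 274.7]] tiltcollar 0.056549713350981905 handle top 0.11861293334718603
orange 4 (np.float64(278.5), np.float64(246.0)) redness 337
4 [[68.4, 197.6], [83.0, 233.1], [80.3, 274.7]] tiltcollar 0.0650564798260974 handle top 0.11610814695101625
orange 4 (np.float64(278.5), np.float64(246.0)) redness 257
5 [[69.5, 197.3], [83.1, 233.3], [79.8, 274.7]] tiltcollar 0.07903083469889785 handle top 0.11579081330994914
orange 4 (np.float64(278.5), np.float64(246.0)) redness 270
```

View pics/p5scene.png

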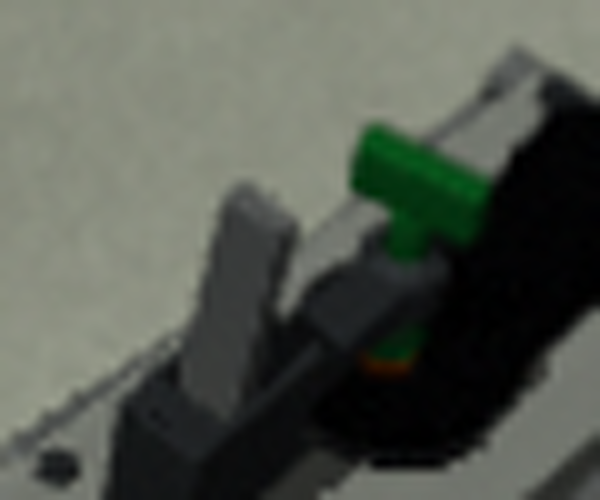

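Run:
```python
from h import *
for k in(3,4,5):
    im=np.load(f'scene{k}.npz')['im'].astype(int)
    print(k);
    for r in range(240,250): print(r,im[r,276:283,0],im[r,276:283,1])
```

```text
3
240 [31 31 32 28 20 20 17] [35 35 35 30 21 21 18]
241 [32 30 26 16 13 17 12] [36 32 29 17 15 17 13]
242 [30 25 15 13 16 14 11] [33 26 17 14 17 15 12]
243 [20 15 11  9 10  6  4] [23 17 14 19 21 20  7]
244 [13 11  7  4  5  9  6] [14 14 21 29 31 24  4]
245 [13 23 12 12 21 28  3] [12 16 26 27 26 16  2]
246 [28 47 46 46 45 18  1] [12 17 22 21 19  8  1]
247 [11 26 30 28 19  3  2] [ 3  9 10  9  6  2  2]
248 [0 6 6 6 4 2 1] [0 4 3 4 5 4 3]
249 [2 0 3 3 5 3 2] [2 1 2 3 4 3 3]
4
240 [33 34 31 22 15 15 15] [36 36 34 25 16 17 16]
241 [32 30 21 15 13 16 14] [34 33 23 15 15 17 16]
242 [29 17 12 12 18  8  6] [32 18 14 13 20 20 11]
243 [18 12 11  8 10  4  2] [19 13 14 20 28 26  9]
244 [11 10  4  4  3  1  2] [12 13 22 29 30 29  8]
245 [16 12  3  3  8 18  0] [14 26 30 34 45 23  0]
246 [34 43 43 44 44 11  1] [14 22 22 25 28  8  1]
247 [13 19 22 24 21  5  2] [4 3 6 9 7 5 2]
248 [1 0 4 3 1 1 1] [2 0 3 2 2 0 1]
249 [2 1 1 4 2 3 3] [1 2 1 3 1 2 4]
5
240 [32 31 31 20 14 15 14] [35 35 34 21 15 17 14]
241 [33 29 18 14 14 16 12] [36 32 21 15 16 17 14]
242 [28 16 11 11 13  9  4] [31 18 14 13 21 20 10]
243 [14 12 12 12  9  5  0] [17 12 15 25 28 28 16]
244 [11  9  5  6  5  4  2] [13 17 29 30 31 28  9]
245 [25 12  4  1  7 18  0] [16 27 31 33 43 22  1]
246 [27 44 42 45 45 14  3] [11 21 20 24 27 10  3]
247 [11 19 22 24 20  7  3] [5 5 8 8 6 6 2]
248 [2 2 3 4 3 4 3] [2 2 2 3 3 3 3]
249 [1 0 3 3 1 1 2] [1 0 4 4 2 3 2]
```

Run:
```python
from h import *
ctrl.movep([.25,.45,.35],tool([0,0,-1],[0,1,0]))
im,d=ctrl.camera('top');crop('',im,150,60,550,300,2,'pics/q.png')
g=cv2.cvtColor(im,cv2.COLOR_RGB2GRAY).astype(np.float32)
for x in(.02,.04,.06,.08,.1,.12):
    ys=np.arange(-.055,.055,.0005)
    uv=proj('top',np.array([frombed([x,y,.02]) for y in ys])).astype(np.float32)
    k=ys[cv2.remap(g,uv[:,0][None],uv[:,1][None],1)[0]<80]; print(x,'mid',np.round((k.min()+k.max())*500,1))
xs=np.arange(-.012,.02,.001);uv=proj('top',np.array([frombed([x,0,.02]) for x in xs])).astype(np.float32)
print(np.round(cv2.remap(g,uv[:,0][None],uv[:,1][None],1)[0]).astype(int),ctrl.get_t())
```

```text
0.02 mid -0.5
0.04 mid -0.7
0.06 mid -0.7
0.08 mid -0.5
0.1 mid -0.7
0.12 mid -0.7
[88 82 77 72 67 62 57 53 50 47 44 42 42 42 42 42 42 42 42 43 44 43 42 41
 41 42 42 43 43 44 44 44] 47.9083
```

View pics/q.png

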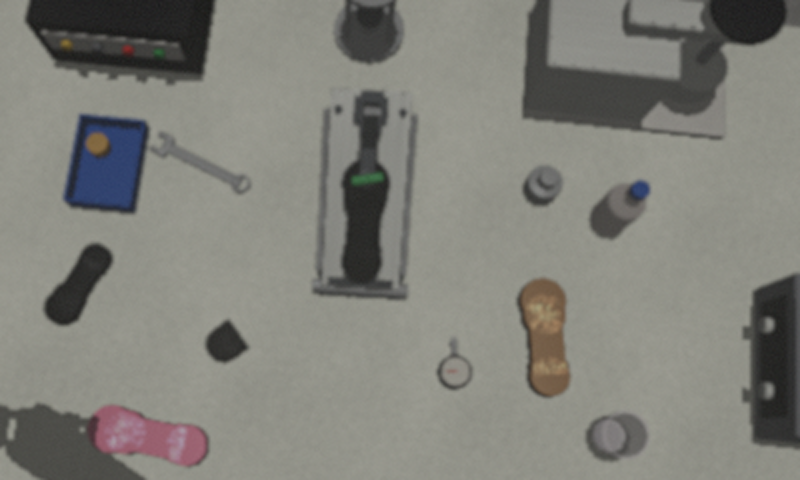

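The sole sits at (362,225) along the centre line with its heel at the lip. The clamp is on it, the other things are where they were, and the arm is clear. Handing in.

```bash
python3 -c "
from cell import ctrl
print(ctrl.close_job(),ctrl.get_t())"
```

```text
the job is handed in; nothing more can be done
the job is handed in; nothing more can be done
```

I laid the black sole on the bed, bound the clamp's jaw on it, screwed the green handle down and handed the job in. The last clock reading before that was 47.9 s. All my checks agree that it worked; `close_job` gives no verdict.

- **Sole:** The heel met the lip with about 10 N, then I pressed the sole flat with about 20 N. In the last picture it lies straight, within about 1 mm of the centre line, with its toe under the clamp.
- **Jaw:** I pushed it down about 46 mm with the closed fingers, up to 30 N. Its measured tilt changed by about 0.07 rad towards the screw end lifting. It stayed there when released, so it is bound.
- **Screw:** I turned the handle about 3.8 rad clockwise in two grips. Over the last 0.7 rad the handle top went down only about 0.3 mm for about 1.4 mm of screw travel. The foot's pixels did not change and the jaw's tilt rose to about 0.08 rad.
- **Foot gap:** I take the gap as closed from those signs. It is less than a pixel in the pictures, so I could not see it directly. The wrist torque was too noisy to show the tightening torque, so I did not use it.
- **Bench:** The tan sole and the other things look unmoved in the last picture. The gripper is open and the arm is clear of everything.

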